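# Shorten the telescoping stop of a tacking jig by one hole and seat the tube blank

## Robot

A 6-joint arm with a two-finger parallel gripper is mounted at the origin on the work surface. World frame = base frame: x ahead of the robot, y to its left, z up, the work surface at z = 0. Lengths are in m, angles in rad, forces in N, time in s.
With the tool pointing down it reaches from about 0.325 to 0.775 m from the base axis. Payload 9.3 kg.
Tool frame: the origin (TCP) lies midway between the tips of the shut fingers; the grasp point (between the pads) lies 19 mm behind it; z points along the fingers, y is the line along which they close (so a half turn about z gives the same grasp; the last joint's range is limited). The gripper opens to 85 mm and grips with 20 to 120 N. Pads are 22 mm wide; open, the fingers measure 114 mm over their backs; the gripper's body (76 mm by 85 mm) begins 54 mm behind the grasp point. The pads swing forward as they close: fully open they stand 13 mm farther back than shut.
Start: joints at [1.147, 0.259, 0.021, 1.334, 0, 1.418], TCP at [0.147, 0.53, 0.231] pointing down, gripper open.
Joint ranges: [-3.04, 3.04], [-0.91, 1.82], [-1.04, 1.36], [-1.92, 1.95], [-1.52, 1.45], [-3.14, 3.14]. Speed limits (rad/s): [2.22, 2.22, 2.79, 3.14, 3.14, 3.14].

## Interface

Orientations are given as [roll, pitch, yaw] about the fixed x, y, z axes, in that order (R = Rz(yaw) Ry(pitch) Rx(roll)).
In Python, from plant import robot gives the robot as it stands.
- The arm moves only by the tool drive_tool, never from a script. Its argument "motion" is a list of rows, each an object with "dr": the turn, a rotation vector about the world's x, y, z normalised to -1 to 1, where 1 is 180 degrees, a list of three; "translation": the shift along the world's x, y, z normalised to -1 to 1, where 1 is 300 mm, a list of three; "jaw": the opening, from 0 (shut) to 1 (fully open). A call has 1 to 8 rows; each row is the pose to reach, as a shift and turn from the pose commanded when the call began, turning the shorter way round; what a row does not reach only later rows make up. A row lasts 1/12 s, in which the tool goes at most 41.7 mm and 7.16 degrees, less where a joint would pass 70% of its speed; a pose out of reach is approached as far as the arm can. A call with a number of a shift or a turn outside -1 to 1 is refused whole. A call with a gripper value outside its range is refused whole. The fingers move at their own pace and stop on an object; "squeeze" is the grip in N (left out, the last holds). Time passes only in rows, so rows that repeat a pose let the fingers close. It gives the time, the measured TCP pose, the force, the opening and the grip force at its end, in the units of the state.
- robot.observe(): the state, without advancing time (a new reading comes with each control period).
- robot.get_image(name): name is "scene" or "side" or "wrist"; returns the picture (384x512x3 uint8, red, green, blue); there is no depth.
- robot.camera_model(name): a dict with "camera_matrix" (3x3 intrinsics, pixels), "distortion" ([k1, k2, p1, p2, k3] as OpenCV has them; the pictures are not rectified), "R" (3x3) and "t" (3): a world point X has camera coordinates R X + t. Camera axes: x right, y down, z forward; pixel columns grow to the right and rows downward; lengths in m; the calibration is good to about 2 mm. A picture is of the moment at which its call begins: read the wrist's pose just before it. camera_model takes no time and is no camera call; for the wrist camera it gives the pose at the moment of the call.
- robot.hand_in(): hands the job in; it is judged then, once.
The state is a dict: "t": time; "qpos": joint angles; "joint_vel": joint speeds; "effort": joint torques, N m; "tool_pos": TCP position; "tool_rot": TCP orientation; "force": force on the tool from outside, world axes, zero at the start; "wrist_torque": the same for the moment, N m; "grip_width": finger opening in m; "finger_force": force on a finger pad.
Only numpy, scipy, OpenCV 4.12 (cv2) and the standard library are available. Lean on these libraries where they do the work, as an engineer would, in place of code of your own. Each camera call takes 0.05 s, during which the arm holds its last target. There are 200 camera calls.

## Task

The tacking jig on the welding table is set one hole too tight for the square tube blank: press in the sprung button on the side of its telescoping stop, slide the stop back to the very next hole, feeling for the button to snap fully out there, without forcing the sleeve against the button. Then lay the blank gently in the jig, down flat on both rests between the two stops and slid up so that its end touches the fixed end stop, let go of it, and leave the other things on the table where they are.

Things in the scene. Friction and masses are not known exactly. Their poses are not given: they have to be found in the camera images.
- bed (a point): Middle of the place in the jig where the blank lies, 55 mm above the table on the common axis of blank and sleeve. Frame: z up, y along the jig from the end stop to the foot, x across. The jig is bolted down; base plate 80 mm wide, 10 mm thick, y -100 to +250 mm. A foot at y = 212 to 240 mm holds a fixed 26 mm square aluminium bar, y 114 to 212, on which the sleeve slides.
- rest_a (a point): Middle of the top of the rest near the end stop, 52 mm in -y from the bed, 40 mm above the table; axes as the jig. Each rest is a bar 14 mm long in y; its two side cheeks leave 33 mm clear (x +-16.5 mm), stand 8 mm up and then flare outwards at 45 degrees up to 16 mm above the rest (x +-29 mm).
- rest_b (a point): The same on the other rest, 34 mm in +y from the bed.
- end_stop (a point): Middle of the inner face of the fixed end stop, on the axis, 72 mm in -y from the bed; axes as the jig. An upright plate 44 mm wide, 8 mm thick, flat from the base to 25 mm above this point, then a lip bent away, up to 34 mm above.
- sleeve (a joint): Travel of the telescoping stop towards the foot (+y of the jig), m: 0 as found, 0.027 to 0.044 in the next hole (the holes are unevenly spaced); the range ends at 0.058. It slides with about 4 N of drag and stays where it is left; about 10 N draws it out of a hole once the button is pressed level. With the button out it is locked, with 0.75 mm play either way, and pushing only loads the button.
- sleeve_mid (a point): Centre of the sleeve of the telescoping stop: a 30 x 30 mm square steel tube, 100 mm long in y, axis 55 mm above the table; 103 mm in +y from the bed at joint 0, moves with the sleeve; axes as the jig. Its +x side has a row of three 11.5 mm holes; the button stands in the middle one. The next hole for collapsing is the one nearer the stop plate. The holes were drilled for different jobs, unevenly: it lies 28 to 43 mm on, not exactly known.
- stop_face (a point): Middle of the face of the sleeve's stop plate that looks to the bed (-y), on the axis, moves with the sleeve; 47 mm in +y from the bed at joint 0. To the end stop it leaves 119 mm at joint 0, 146 to 163 mm in the next hole (blank 142 mm). The plate is 44 mm wide, 6 mm thick, flat from 31 mm below to 31 mm above this point, then a lip bent away up to 42 mm above.
- button (a joint): How far the sprung button is pressed in, m: 0 fully out, 0.0055 level with the outside of the sleeve, 0.007 riding under the sleeve's wall between holes. The spring takes 2 N at first, 4 N when level. Held level, its rounded nose slips under the wall as the sleeve is drawn along; after 10 mm of sleeve travel it stays under by itself and snaps out in the next hole that comes over it.
- button_tip (a point): Outermost point of the button, a steel pin of 10 mm diameter with a rounded nose that stands 5.5 mm out of the +x side of the sleeve. It sits in the inner bar and does not travel with the sleeve: always 119 mm in +y from the bed, 55 mm above the table; 20.5 mm in +x from the axis when out, moves to -x when pressed. Axes as the jig. The sleeve must not bear on it with over 20 N.
- blank_mid (a point): Centre of the loose blank: a plain square steel tube 30 x 30 mm, 142 mm long along its y axis, 0.2 to 0.35 kg, lying on the table at first (centre 15 mm up). Laid in the jig and butted against the end stop its centre is 55 mm up and 1 mm in -y from the bed.
- pipe_offcut: Bystander, to be left alone: short round steel pipe standing on end, 48 mm across, 55 mm high; origin at its underside.
- alu_block: Bystander, to be left alone: aluminium block 55 x 50 x 40 mm; origin at its underside.
- flat_bar: Bystander, to be left alone: steel flat bar 160 x 40 x 8 mm, lying; origin at its underside.
- chip_hammer: Bystander, to be left alone: chipping hammer, 270 mm, lying; origin at its underside.
- wire_brush: Bystander, to be left alone: wire brush, lying; origin at its underside.
- spray_can: Bystander, to be left alone: white spray can with red cap, 64 mm across, 190 mm high; origin at its underside.
- weld_magnet: Bystander, to be left alone: red L-shaped welding magnet, 90 x 90 mm, 16 mm thick; origin at its underside.

How it is judged:
By the outcome, as a careful person would: the job done as asked, in the order asked, and still so for the second after the job is handed in, with the robot touching nothing.
It also fails if it takes over 70 s, if anything falls off the work surface, if the arm or the gripper's body presses on something with over 40 N, if the wrist force passes 120 N, or if a joint passes its speed limit or range.

## Working session

There is one attempt and no reset: what is moved stays moved. The work goes in short steps, Python scripts to look and compute and a tool call to move; the robot and the scene stay as the last step left them, time stands still between calls to the robot, and variables do not carry over. Pictures are saved under pics/ and viewed, at most 10 in all, crops included, and the job is handed in when it is done.

Besides the shell and the picture viewer there is one more tool, called after "Request:" as name(argument=value, ...), one argument or row to a line, values as JSON. drive_tool: Moves the arm, as the interface text tells. Its arguments: {"type":"object","properties":{"motion":{"type":"array"},"squeeze":{"type":"number"}},"required":["motion"]}

```bash
mkdir -p pics; ls; python3 - <<'E'
from plant import robot
import cv2
s=robot.observe();print(s)
for n in ["scene","side"]:
    im=robot.get_image(n);cv2.imwrite(f"pics/{n}0.png",im[:,:,::-1])
    m=robot.camera_model(n);print(n,m)
E
```

```text
pics
{'t': 0.0, 'qpos': array([1.14740740e+00, 2.59191700e-01, 2.07237743e-02, 1.33369168e+00,
       2.70682130e-05, 1.41820870e+00]), 'joint_vel': array([ 0.00132019,  0.00093297,  0.00118391, -0.00038339, -0.00029838,
        0.00154872]), 'effort': array([-5.30126290e-04, -5.55646956e+01,  3.44534361e+01,  1.39180926e-02,
       -2.62327703e-04, -7.66441417e-06]), 'tool_pos': array([0.14699525, 0.52968843, 0.23065148]), 'tool_rot': array([-3.14024933e+00, -2.33967245e-04,  2.87079117e+00]), 'force': array([ 0.19680153, -0.91963311, -0.14093217]), 'wrist_torque': array([ 0.01292113, -0.01284273, -0.02744467]), 'finger_force': 0.0, 'grip_width': 0.08556238094129336}
scene {'camera_matrix': array([[372.10025481,   0.        , 252.72537864],
       [  0.        , 372.10025481, 193.23592789],
       [  0.        ,   0.        ,   1.        ]]), 'distortion': array([-0.09234002,  0.        ,  0.        ,  0.        ,  0.        ]), 'R': array([[ 0.24648725,  0.96912803,  0.00590733],
       [ 0.54631574, -0.13390971, -0.82680548],
       [-0.80048932,  0.20702427, -0.56245693]]), 't': array([-0.08235286, -0.23240165,  1.60718082])}
side {'camera_matrix': array([[369.6516565 ,   0.        , 253.74637887],
       [  0.        , 369.6516565 , 195.28674098],
       [  0.        ,   0.        ,   1.        ]]), 'distortion': array([-0.11060509,  0.        ,  0.        ,  0.        ,  0.        ]), 'R': array([[-0.97636852, -0.21597231,  0.00777696],
       [-0.17435789,  0.76595553, -0.6187984 ],
       [ 0.12768651, -0.60553125, -0.78551134]]), 't': array([0.49262635, 0.17267229, 1.03751697])}
```

```bash
python3 - <<'E'
import cv2,numpy as np
a=cv2.imread("pics/scene0.png");b=cv2.imread("pics/side0.png")
cv2.imwrite("pics/s0.png",cv2.resize(a,(800,600),interpolation=cv2.INTER_CUBIC))
cv2.imwrite("pics/d0.png",cv2.resize(b,(800,600),interpolation=cv2.INTER_CUBIC))
E
```

```text
(no output)
```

View pics/s0.png

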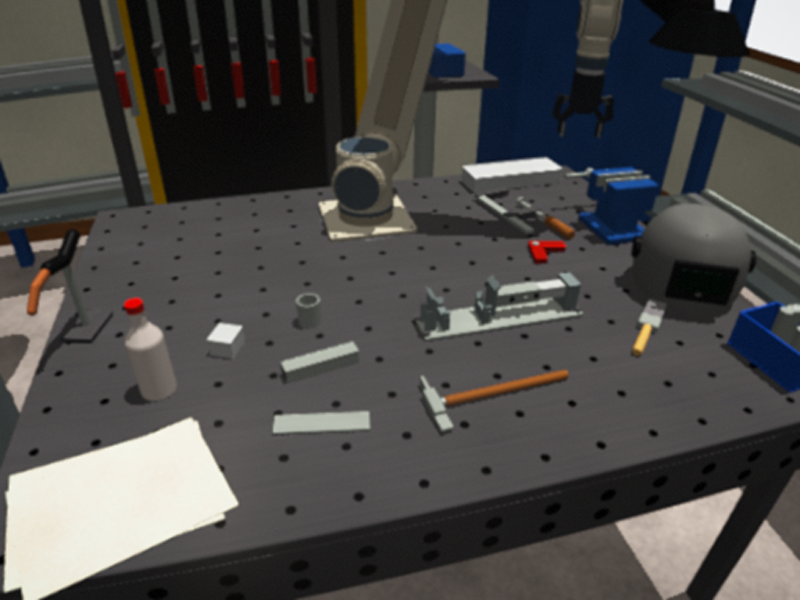

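View pics/d0.png

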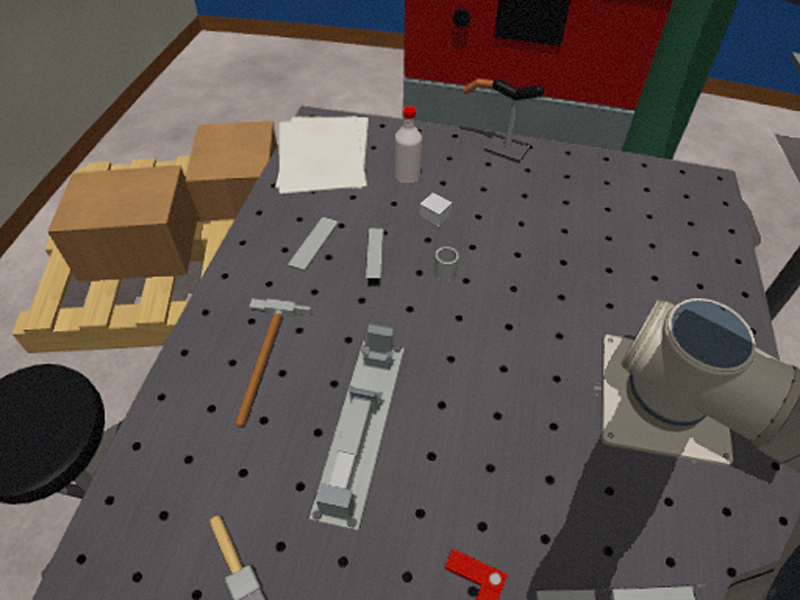

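Scene view: jig from the end stop (432,310) to the foot (570,290), blank at (320,360), pipe at (308,310), hammer in front of the jig. Side view: plate corners at about (311,520), (357,528) and (404,348), blank at (374,255). The button faces away from the robot. I'll get rough poses from these.

```bash
cat > h.py <<'E'
import numpy as np,cv2
from plant import robot
from scipy.spatial.transform import Rotation as Ro
def cam(n):
    m=robot.camera_model(n);return [np.array(m[k],float) for k in("camera_matrix","distortion","R","t")]
def bp(c,uv,z):
    K,d,R,t=c;p=cv2.undistortPoints(np.array(uv,float).reshape(-1,1,2),K,d)[:,0]
    r=np.c_[p,np.ones(len(p))]@R;o=-R.T@t
    return o+r*((z-o[2])/r[:,2])[:,None]
def pj(c,X):
    K,d,R,t=c;return cv2.projectPoints(np.array(X,float).reshape(-1,1,3),cv2.Rodrigues(R)[0],t,K,d)[0][:,0]
def snap(n,f,crop=None):
    c=cam(n);im=robot.get_image(n)[:,:,::-1];cv2.imwrite(f"pics/{f}_raw.png",im)
    cv2.imwrite(f"pics/{f}.png",cv2.resize(im,(800,600),interpolation=cv2.INTER_CUBIC))
    np.savez(f"pics/{f}.npz",*c);return c
def load(f):
    z=np.load(f"pics/{f}.npz");return [z[k] for k in z.files]
def st():
    s=robot.observe();print({k:np.round(s[k],4) for k in("t","tool_pos","tool_rot","force","grip_width","finger_force")});return s
E
python3 - <<'E'
from h import *
np.set_printoptions(precision=4,suppress=True)
d=cam("side");s=cam("scene");k=.64
print("plate",bp(d,k*np.array([[311,520],[357,528],[404,348]]),.01))
print("plate scene",bp(s,k*np.array([[426,336],[581,313]]),.01))
print("blank side top",bp(d,k*np.array([[368,278],[381,279],[383,229],[369,229]]),.03))
print("blank scene top",bp(s,k*np.array([[283,363],[287,372],[358,352],[354,344]]),.03))
E
```

```text
plate [[0.5643 0.351  0.01  ]
 [0.4908 0.3468 0.01  ]
 [0.49   0.0001 0.01  ]]
plate scene [[0.5651 0.0047 0.01  ]
 [0.5684 0.3467 0.01  ]]
blank side top [[ 0.5946 -0.1379  0.03  ]
 [ 0.5682 -0.1411  0.03  ]
 [ 0.5975 -0.2827  0.03  ]
 [ 0.6274 -0.2759  0.03  ]]
blank scene top [[ 0.6051 -0.2782  0.03  ]
 [ 0.6316 -0.2736  0.03  ]
 [ 0.6063 -0.1399  0.03  ]
 [ 0.5811 -0.1426  0.03  ]]
```

```bash
python3 - <<'E'
from h import *
np.set_printoptions(precision=4,suppress=True)
s=robot.observe();K,d,R,t=cam("wrist");T=Ro.from_euler("xyz",s["tool_rot"]).as_matrix()
print(K,d,"pos in tool",T.T@(-R.T@t-s["tool_pos"]),"axes in tool (cols)\n",T.T@R.T)
# jig wrist view at tool (.5,.13,.33) yaw pi/2
T2=Ro.from_euler("xyz",[np.pi,0,np.pi/2]).as_matrix()
print("dr/180", Ro.from_matrix(T2@T.T).as_rotvec()/np.pi)
E
```

```text
[[322.8391   0.     254.7186]
 [  0.     322.8391 186.7049]
 [  0.       0.       1.    ]] [0.0196 0.     0.     0.     0.    ] pos in tool [ 0.0715 -0.0008 -0.1446] axes in tool (cols)
 [[ 0.0003 -0.9587 -0.2843]
 [ 1.      0.0005 -0.0006]
 [ 0.0007 -0.2843  0.9587]]
dr/180 [ 0.0002 -0.0004 -0.4138]
```

Request:
drive_tool(
  motion=[
    {"dr": [0,0,-0.3],"translation": [0.667,-0.667,0.233],"jaw": 1},
    {"dr": [0,0,-0.3],"translation": [0.667,-0.667,0.233],"jaw": 1},
    {"dr": [0,0,-0.3],"translation": [0.667,-0.667,0.233],"jaw": 1},
    {"dr": [0,0,-0.3],"translation": [0.667,-0.667,0.233],"jaw": 1},
    {"dr": [0,0,-0.3],"translation": [0.667,-0.667,0.233],"jaw": 1},
    {"dr": [0,0,-0.3],"translation": [0.667,-0.667,0.233],"jaw": 1},
    {"dr": [0,0,-0.3],"translation": [0.667,-0.667,0.233],"jaw": 1},
    {"dr": [0,0,-0.3],"translation": [0.667,-0.667,0.233],"jaw": 1},
  ],
)

```text
t: 0.77
tool_pos: [0.3517, 0.326, 0.3024]
tool_rot: [3.139, 0.001, 1.916]
force: [-1.2, 0.6, 0.5]
grip_width: 0.0853
finger_force: 0.0
```

Request:
drive_tool(
  motion=[
    {"dr": [0,0,-0.1138],"translation": [0.61,-0.533,0],"jaw": 1},
    {"dr": [0,0,-0.1138],"translation": [0.61,-0.533,0],"jaw": 1},
    {"dr": [0,0,-0.1138],"translation": [0.61,-0.533,0],"jaw": 1},
    {"dr": [0,0,-0.1138],"translation": [0.61,-0.533,0],"jaw": 1},
    {"dr": [0,0,-0.1138],"translation": [0.61,-0.533,0],"jaw": 1},
    {"dr": [0,0,-0.1138],"translation": [0.61,-0.533,0],"jaw": 1},
    {"dr": [0,0,-0.1138],"translation": [0.61,-0.533,0],"jaw": 1},
    {"dr": [0,0,-0.1138],"translation": [0.61,-0.533,0],"jaw": 1},
  ],
)

```text
t: 1.43
tool_pos: [0.5313, 0.1685, 0.2999]
tool_rot: [-3.139, 0.0, 1.568]
force: [-0.3, 0.0, -0.2]
grip_width: 0.0855
finger_force: 0.0
```

```bash
python3 - <<'E'
from h import *
st();snap("wrist","w1")
E
```

```text
{'t': np.float64(1.4333), 'tool_pos': array([0.5313, 0.1685, 0.2999]), 'tool_rot': array([-3.1394e+00,  3.0000e-04,  1.5677e+00]), 'force': array([-0.2984,  0.0443, -0.2158]), 'grip_width': np.float64(0.0855), 'finger_force': np.float64(0.0)}
```

View pics/w1.png

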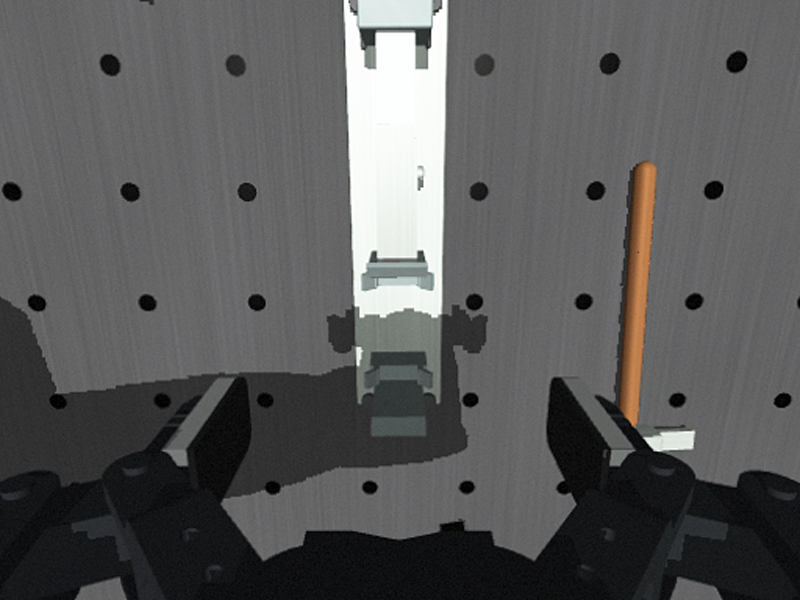

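Wrist view: the jig is nearly aligned with the image. Plate edges run at about columns 344/448 (top) and 356/441 (bottom), the button is at (420,176), the stop plate at row ~265 and the end stop at row ~400. I'll refine the edges numerically.

```bash
python3 - <<'E'
from h import *
np.set_printoptions(precision=4,suppress=True)
c=load("w1");im=cv2.imread("pics/w1_raw.png");g=cv2.GaussianBlur(cv2.cvtColor(im,6),(3,3),0).astype(float)
L=[];Rr=[]
def sub(a,k):
    y0,y1,y2=a[k-1:k+2];return k+.5*(y0-y2)/(y0-2*y1+y2)
for r in range(8,195,6):
    for lo,hi,s,o in((210,236,1,L),(274,296,-1,Rr)):
        d=s*(g[r,lo+1:hi+1]-g[r,lo-1:hi-1]);k=int(np.argmax(d[1:-1]))+1
        o.append((lo+sub(d,k),r))
L=bp(c,L,.01);Rr=bp(c,Rr,.01)
for P in(L,Rr):
    ok=np.ones(len(P),bool)
    for _ in range(4):
        q=np.polyfit(P[ok,1],P[ok,0],1);e=P[:,0]-np.polyval(q,P[:,1]);ok=abs(e)<.0012
    print(q,"x at y=.15",np.polyval(q,.15),ok.sum(),len(P),"yaw deg",-np.degrees(np.arctan(q[0])))
k=.64
print("button",bp(c,[[422*k,176*k]],.055),"stopface bottom?",bp(c,[[397*k,270*k]],.097),bp(c,[[397*k,259*k]],.097))
# predicted for several bed y
cv2.imwrite("pics/w1c.png",cv2.resize(np.hstack([im[60:190,210:310],im[190:290,210:310][:100].copy() if 0 else cv2.copyMakeBorder(im[160:285,210:310],0,5,0,0,0)]),None,fx=4,fy=4,interpolation=cv2.INTER_CUBIC))
E
```

```text
[-0.0037  0.4911] x at y=.15 0.4905354108961938 32 32 yaw deg 0.21454181030889957
[-0.004   0.5702] x at y=.15 0.5696415161082796 32 32 yaw deg 0.22665748438429664
button [[0.5495 0.2148 0.055 ]] stopface bottom? [[0.5306 0.1525 0.097 ]] [[0.5306 0.1605 0.097 ]]
```

View pics/w1c.png

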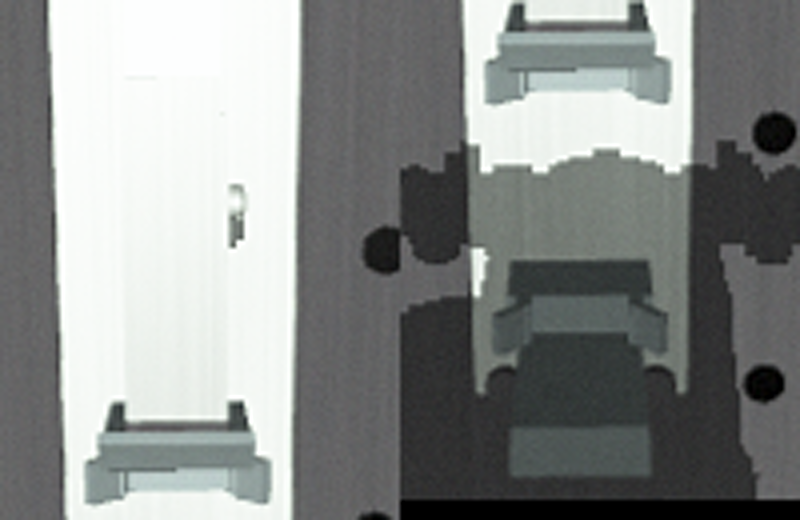

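The crop shows the button at crop (237,200), the sleeve's far end at row 77 and the plate's near end at row 393 of the right panel.

```bash
python3 - <<'E'
from h import *
np.set_printoptions(precision=4,suppress=True)
c=load("w1")
f=lambda x,y,x0,y0:[x0+x/4-.4,y0+y/4-.4]
print("button->bed",bp(c,[f(238,199,210,60)],.055)-[.020,.119,0])
print("sleeve end->bed",bp(c,[f(172,77,210,60)],.07)-[0,.153,0])
print("sleeve sides",bp(c,[f(125,250,210,60),f(221,250,210,60)],.07))
print("plate end->bed",bp(c,[f(180,393,310-100,160),f(285,393,210,160)],.01)+[0,.1,0])
# candidates for shapes on stop plate: face top edge (z=.086) & lip tip (z=.097,y?)
for r in (430,447,460): print("stop row",r,bp(c,[f(178,r,210,60)],.086)-[0,.047,0],bp(c,[f(178,r,210,60)],.097)-[0,.047,0])
for r in (260,296,332,425,475): print("end row",r,bp(c,[f(180,r,210,160)],.080)+[0,.072,0],bp(c,[f(180,r,210,160)],.089)+[0,.072,0])
d=cam("side");print("side plate far right",bp(d,[[404*.64,348*.64]],.01))
E
```

```text
button->bed [[0.5283 0.0996 0.055 ]]
sleeve end->bed [[0.5292 0.099  0.07  ]]
sleeve sides [[0.5156 0.2053 0.07  ]
 [0.543  0.2053 0.07  ]]
plate end->bed [[0.5305 0.099  0.01  ]
 [0.5699 0.099  0.01  ]]
stop row 430 [[0.5306 0.1094 0.086 ]] [[0.5307 0.112  0.097 ]]
stop row 447 [[0.5306 0.1044 0.086 ]] [[0.5306 0.1071 0.097 ]]
stop row 460 [[0.5306 0.1006 0.086 ]] [[0.5306 0.1034 0.097 ]]
end row 260 [[0.5309 0.1551 0.08  ]] [[0.531  0.1589 0.089 ]]
end row 296 [[0.5309 0.1431 0.08  ]] [[0.5309 0.1473 0.089 ]]
end row 332 [[0.5309 0.1309 0.08  ]] [[0.5309 0.1354 0.089 ]]
end row 425 [[0.5308 0.0985 0.08  ]] [[0.5308 0.1038 0.089 ]]
end row 475 [[0.5307 0.0805 0.08  ]] [[0.5308 0.0862 0.089 ]]
side plate far right [[0.49   0.0001 0.01  ]]
```

Request:
drive_tool(
  motion=[
    {"dr": [0,0.139,0],"translation": [0.267,-0.167,-0.333],"jaw": 1},
    {"dr": [0,0.139,0],"translation": [0.267,-0.167,-0.333],"jaw": 1},
    {"dr": [0,0.139,0],"translation": [0.267,-0.167,-0.333],"jaw": 1},
    {"dr": [0,0.139,0],"translation": [0.267,-0.167,-0.333],"jaw": 1},
    {"dr": [0,0.139,0],"translation": [0.267,-0.167,-0.333],"jaw": 1},
    {"dr": [0,0.139,0],"translation": [0.267,-0.167,-0.333],"jaw": 1},
  ],
)

```text
t: 1.98
tool_pos: [0.6105, 0.1205, 0.1974]
tool_rot: [-2.699, 0.0, 1.571]
force: [-0.8, 0.4, 1.3]
grip_width: 0.0852
finger_force: 0.0
```

```bash
python3 - <<'E'
from h import *
np.set_printoptions(precision=4,suppress=True)
st();c=snap("wrist","w2")
p=pj(c,[[.5447,.218,.055],[.5447,.185,.055],[.5447,.152,.055],[.5447,.252,.055]]);print(p)
im=cv2.imread("pics/w2_raw.png");a=p[:,1].min();b=p[:,1].max();u=p[:,0].mean()
y0=int(max(a-10,0));x0=int(u-50);cv2.imwrite("pics/w2c.png",cv2.resize(im[y0:y0+140,x0:x0+140],(700,int(5*min(140,384-y0))),interpolation=cv2.INTER_CUBIC)[:600]);print(x0,y0)
E
```

```text
{'t': np.float64(1.9833), 'tool_pos': array([0.6105, 0.1205, 0.1974]), 'tool_rot': array([-2.6986,  0.0003,  1.5712]), 'force': array([-0.789 ,  0.4235,  1.3311]), 'grip_width': np.float64(0.0852), 'finger_force': np.float64(0.0)}
[[256.9657  58.9447]
 [256.8834  98.4185]
 [256.8076 135.275 ]
 [257.0583  15.1527]]
206 5
```

View pics/w2c.png

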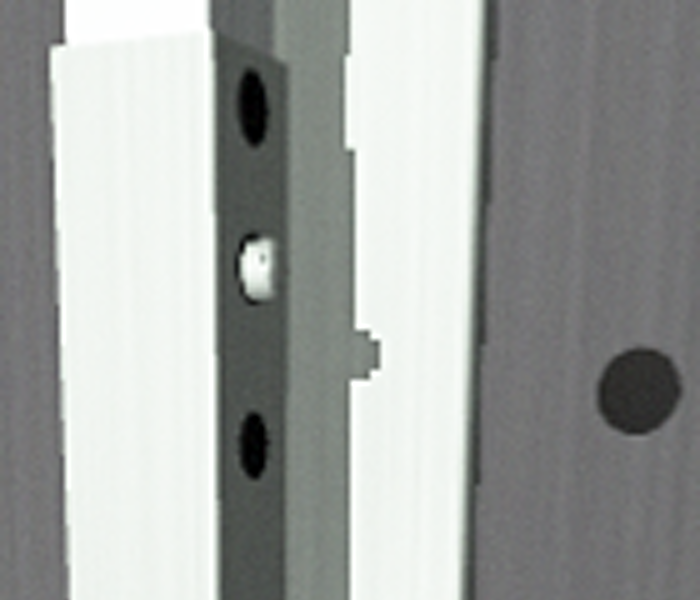

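The crop shows the sleeve's side: far hole at (252,107), button in the middle hole at (254,268), next hole at (253,445).

```bash
python3 - <<'E'
from h import *
np.set_printoptions(precision=4,suppress=True)
K,d,R,t=load("w2")
for uv in ([252,107],[254,268.5],[253.5,445],[218,300],[287,300],[213,33],[287,66]):
    p=cv2.undistortPoints(np.array([[[206+uv[0]/5-.4,5+uv[1]/5-.4]]]),K,d)[0,0]
    r=R.T@[*p,1];o=-R.T@t;X=o+r*(.5444-o[0])/r[0];print(uv,X)
E
```

```text
[252, 107] [0.5444 0.2436 0.0564]
[254, 268.5] [0.5444 0.2185 0.0555]
[253.5, 445] [0.5444 0.1892 0.0556]
[218, 300] [0.5444 0.2125 0.0697]
[287, 300] [0.5444 0.2143 0.0414]
[213, 33] [0.5444 0.2519 0.071 ]
[287, 66] [0.5444 0.2523 0.0421]
```

Request:
drive_tool(
  motion=[
    {"dr": [0,-0.139,0],"translation": [-0.27,0.31,-0.225],"jaw": 1},
    {"dr": [0,-0.139,0],"translation": [-0.27,0.31,-0.225],"jaw": 1},
    {"dr": [0,-0.139,0],"translation": [-0.27,0.31,-0.225],"jaw": 1},
    {"dr": [0,-0.139,0],"translation": [-0.27,0.31,-0.225],"jaw": 1},
    {"dr": [0,-0.139,0],"translation": [-0.27,0.31,-0.225],"jaw": 1},
    {"dr": [0,-0.139,0],"translation": [-0.27,0.31,-0.225],"jaw": 1},
    {"dr": [0,-0.139,0],"translation": [-0.27,0.31,-0.225],"jaw": 1},
  ],
)

```text
t: 2.62
tool_pos: [0.5264, 0.2147, 0.1383]
tool_rot: [3.135, -0.002, 1.575]
force: [-0.5, 0.7, 0.6]
grip_width: 0.0854
finger_force: 0.0
```

Request:
drive_tool(
  motion=[
    {"dr": [0,0,0],"translation": [0,0,-0.1],"jaw": 1},
    {"dr": [0,0,0],"translation": [0,0,-0.1],"jaw": 1},
    {"dr": [0,0,0],"translation": [0,0,-0.1],"jaw": 1},
  ],
)

```text
t: 2.87
tool_pos: [0.5294, 0.2128, 0.1051]
tool_rot: [3.141, -0.0, 1.571]
force: [0.0, -0.1, 0.3]
grip_width: 0.0855
finger_force: 0.0
```

Request:
drive_tool(
  motion=[
    {"dr": [0,0,0],"translation": [0,0.002,-0.12],"jaw": 1},
    {"dr": [0,0,0],"translation": [0,0.002,-0.2],"jaw": 1},
    {"dr": [0,0,0],"translation": [0,0.002,-0.24],"jaw": 1},
    {"dr": [0,0,0],"translation": [0,0.002,-0.24],"jaw": 0.7},
    {"dr": [0,0,0],"translation": [0,0.002,-0.24],"jaw": 0.6},
    {"dr": [0,0,0],"translation": [0,0.002,-0.24],"jaw": 0.55},
  ],
  squeeze=20,
)

```text
t: 3.37
tool_pos: [0.5308, 0.2136, 0.0336]
tool_rot: [3.139, -0.001, 1.57]
force: [0.2, 0.3, -0.1]
grip_width: 0.0517
finger_force: 0.0
```

Request:
drive_tool(
  motion=[
    {"dr": [0,0,0],"translation": [0,0,0],"jaw": 0.45},
    {"dr": [0,0,0],"translation": [0,0,0],"jaw": 0.4},
    {"dr": [0,0,0],"translation": [0,0,0],"jaw": 0.33},
    {"dr": [0,0,0],"translation": [0,0,0],"jaw": 0.3},
    {"dr": [0,0,0],"translation": [0,0,0],"jaw": 0.25},
    {"dr": [0,0,0],"translation": [0,0,0],"jaw": 0.25},
  ],
  squeeze=30,
)

```text
t: 3.87
tool_pos: [0.5295, 0.2137, 0.0335]
tool_rot: [3.14, -0.001, 1.571]
force: [-3.4, -0.9, 10.9]
grip_width: 0.0298
finger_force: 29.7
```

Request:
drive_tool(
  motion=[
    {"dr": [0,0,0],"translation": [0,0.003,0],"jaw": 0.25},
    {"dr": [0,0,0],"translation": [0,0.006,0],"jaw": 0.25},
    {"dr": [0,0,0],"translation": [0,0.01,0],"jaw": 0.25},
  ],
)

```text
t: 4.12
tool_pos: [0.5295, 0.2156, 0.0334]
tool_rot: [3.14, 0.002, 1.571]
force: [-3.0, -9.1, 12.1]
grip_width: 0.0297
finger_force: 29.9
```

Request:
drive_tool(
  motion=[
    {"dr": [0,0,0],"translation": [0,0.003,0],"jaw": 0.25},
    {"dr": [0,0,0],"translation": [0,0.006,0],"jaw": 0.25},
    {"dr": [0,0,0],"translation": [0,0.009,0],"jaw": 0.25},
  ],
)

```text
t: 4.37
tool_pos: [0.5295, 0.2179, 0.0334]
tool_rot: [3.14, 0.002, 1.57]
force: [-3.4, -8.3, 11.9]
grip_width: 0.0296
finger_force: 29.8
```

Request:
drive_tool(
  motion=[
    {"dr": [0,0,0],"translation": [0,0.004,0],"jaw": 0.25},
    {"dr": [0,0,0],"translation": [0,0.008,0],"jaw": 0.25},
    {"dr": [0,0,0],"translation": [0,0.012,0],"jaw": 0.25},
    {"dr": [0,0,0],"translation": [0,0.016,0],"jaw": 0.25},
    {"dr": [0,0,0],"translation": [0,0.016,0],"jaw": 0.25},
  ],
)

```text
t: 4.78
tool_pos: [0.5295, 0.2235, 0.0334]
tool_rot: [3.14, 0.001, 1.571]
force: [-4.3, -4.7, 11.9]
grip_width: 0.0299
finger_force: 29.7
```

Request:
drive_tool(
  motion=[
    {"dr": [0,0,0],"translation": [0,0.006,0],"jaw": 0.25},
    {"dr": [0,0,0],"translation": [0,0.012,0],"jaw": 0.25},
    {"dr": [0,0,0],"translation": [0,0.018,0],"jaw": 0.25},
    {"dr": [0,0,0],"translation": [0,0.024,0],"jaw": 0.25},
    {"dr": [0,0,0],"translation": [0,0.03,0],"jaw": 0.25},
    {"dr": [0,0,0],"translation": [0,0.036,0],"jaw": 0.25},
    {"dr": [0,0,0],"translation": [0,0.04,0],"jaw": 0.25},
    {"dr": [0,0,0],"translation": [0,0.04,0],"jaw": 0.25},
  ],
)

```text
t: 5.45
tool_pos: [0.5294, 0.2357, 0.0334]
tool_rot: [3.14, 0.001, 1.571]
force: [-4.8, -3.6, 11.0]
grip_width: 0.0295
finger_force: 29.6
```

Request:
drive_tool(
  motion=[
    {"dr": [0,0,0],"translation": [0,0.004,0],"jaw": 0.25},
    {"dr": [0,0,0],"translation": [0,0.008,0],"jaw": 0.25},
    {"dr": [0,0,0],"translation": [0,0.012,0],"jaw": 0.25},
    {"dr": [0,0,0],"translation": [0,0.012,0],"jaw": 0.25},
  ],
)

```text
t: 5.78
tool_pos: [0.5294, 0.2395, 0.0334]
tool_rot: [3.14, 0.0, 1.571]
force: [-3.5, -1.3, 11.4]
grip_width: 0.0296
finger_force: 29.6
```

Request:
drive_tool(
  motion=[
    {"dr": [0,0,0],"translation": [0,0.002,0],"jaw": 0.25},
    {"dr": [0,0,0],"translation": [0,0.004,0],"jaw": 0.25},
    {"dr": [0,0,0],"translation": [0,0.004,0],"jaw": 0.25},
  ],
)

```text
t: 6.03
tool_pos: [0.5294, 0.241, 0.0334]
tool_rot: [3.14, -0.001, 1.571]
force: [-4.7, 0.0, 10.3]
grip_width: 0.0296
finger_force: 29.4
```

Request:
drive_tool(
  motion=[
    {"dr": [0,0,0],"translation": [0,0.002,0],"jaw": 0.25},
    {"dr": [0,0,0],"translation": [0,0.002,0],"jaw": 0.25},
  ],
)

```text
t: 6.2
tool_pos: [0.5294, 0.2414, 0.0335]
tool_rot: [3.14, -0.0, 1.571]
force: [-4.1, -2.1, 10.5]
grip_width: 0.0298
finger_force: 29.4
```

Request:
drive_tool(
  motion=[
    {"dr": [0,0,0],"translation": [0,0.002,0],"jaw": 0.25},
    {"dr": [0,0,0],"translation": [0,0.002,0],"jaw": 0.25},
  ],
)

```text
t: 6.37
tool_pos: [0.5293, 0.2418, 0.0334]
tool_rot: [3.14, 0.0, 1.571]
force: [-3.7, -4.1, 11.6]
grip_width: 0.0295
finger_force: 29.5
```

Request:
drive_tool(
  motion=[
    {"dr": [0,0,0],"translation": [0,0.002,0],"jaw": 0.25},
    {"dr": [0,0,0],"translation": [0,0.002,0],"jaw": 0.25},
  ],
)

```text
t: 6.53
tool_pos: [0.5294, 0.2423, 0.0335]
tool_rot: [3.14, 0.0, 1.571]
force: [-4.3, -3.1, 11.1]
grip_width: 0.0298
finger_force: 29.5
```

Request:
drive_tool(
  motion=[
    {"dr": [0,0,0],"translation": [0,0.0015,0],"jaw": 0.25},
    {"dr": [0,0,0],"translation": [0,0.0015,0],"jaw": 0.25},
  ],
)

```text
t: 6.7
tool_pos: [0.5293, 0.2428, 0.0334]
tool_rot: [3.14, 0.0, 1.571]
force: [-3.5, -3.8, 10.8]
grip_width: 0.0298
finger_force: 29.5
```

Request:
drive_tool(
  motion=[
    {"dr": [0,0,0],"translation": [0,0.0015,0],"jaw": 0.25},
    {"dr": [0,0,0],"translation": [0,0.0015,0],"jaw": 0.25},
  ],
)

```text
t: 6.87
tool_pos: [0.5293, 0.2432, 0.0334]
tool_rot: [3.14, 0.0, 1.571]
force: [-4.7, -3.9, 10.7]
grip_width: 0.0297
finger_force: 29.5
```

Request:
drive_tool(
  motion=[
    {"dr": [0,0,0],"translation": [0,0.0015,0],"jaw": 0.25},
    {"dr": [0,0,0],"translation": [0,0.0015,0],"jaw": 0.25},
  ],
)

```text
t: 7.03
tool_pos: [0.5293, 0.2436, 0.0334]
tool_rot: [3.14, 0.001, 1.571]
force: [-2.9, -2.9, 11.6]
grip_width: 0.0299
finger_force: 29.5
```

Request:
drive_tool(
  motion=[
    {"dr": [0,0,0],"translation": [0,0.0015,0],"jaw": 0.25},
    {"dr": [0,0,0],"translation": [0,0.0015,0],"jaw": 0.25},
  ],
)

```text
t: 7.2
tool_pos: [0.5293, 0.2438, 0.0334]
tool_rot: [3.14, 0.001, 1.571]
force: [-3.1, -4.5, 11.8]
grip_width: 0.0297
finger_force: 29.6
```

Request:
drive_tool(
  motion=[
    {"dr": [0,0,0],"translation": [0,0.0015,0],"jaw": 0.25},
    {"dr": [0,0,0],"translation": [0,0.0015,0],"jaw": 0.25},
  ],
)

```text
t: 7.37
tool_pos: [0.5293, 0.244, 0.0334]
tool_rot: [3.141, 0.001, 1.571]
force: [-2.7, -7.2, 11.0]
grip_width: 0.0295
finger_force: 29.7
```

The force is rising while the position stalls, so the button has snapped out. I'll ease back to the middle of the play, release and look.

Request:
drive_tool(
  motion=[
    {"dr": [0,0,0],"translation": [0,-0.003,0],"jaw": 0.25},
    {"dr": [0,0,0],"translation": [0,-0.006,0],"jaw": 0.25},
    {"dr": [0,0,0],"translation": [0,-0.006,0],"jaw": 0.25},
  ],
)

```text
t: 7.62
tool_pos: [0.5293, 0.2436, 0.0334]
tool_rot: [3.14, -0.001, 1.572]
force: [-4.0, 1.3, 10.6]
grip_width: 0.0295
finger_force: 29.3
```

Request:
drive_tool(
  motion=[
    {"dr": [0,0,0],"translation": [0,0,0],"jaw": 0.5},
    {"dr": [0,0,0],"translation": [0,0,0],"jaw": 0.8},
    {"dr": [0,0,0],"translation": [0,0,0],"jaw": 0.8},
    {"dr": [0,0,0],"translation": [0,0,0],"jaw": 0.9},
    {"dr": [0,0,0],"translation": [0,0,0.1],"jaw": 1},
    {"dr": [0,0,0],"translation": [0,0,0.24],"jaw": 1},
    {"dr": [0,0,0],"translation": [0,0,0.36],"jaw": 1},
    {"dr": [0,0,0],"translation": [0,0,0.4],"jaw": 1},
  ],
)

```text
t: 8.28
tool_pos: [0.531, 0.2435, 0.1571]
tool_rot: [3.135, -0.002, 1.571]
force: [0.1, 0.1, -0.2]
grip_width: 0.085
finger_force: 0.0
```

Request:
drive_tool(
  motion=[
    {"dr": [0,0.139,0],"translation": [0.27,-0.413,0.15],"jaw": 1},
    {"dr": [0,0.139,0],"translation": [0.27,-0.413,0.15],"jaw": 1},
    {"dr": [0,0.139,0],"translation": [0.27,-0.413,0.15],"jaw": 1},
    {"dr": [0,0.139,0],"translation": [0.27,-0.413,0.15],"jaw": 1},
    {"dr": [0,0.139,0],"translation": [0.27,-0.413,0.15],"jaw": 1},
    {"dr": [0,0.139,0],"translation": [0.27,-0.413,0.15],"jaw": 1},
    {"dr": [0,0.139,0],"translation": [0.27,-0.413,0.15],"jaw": 1},
  ],
)

```text
t: 8.87
tool_pos: [0.6109, 0.1186, 0.1952]
tool_rot: [-2.704, -0.0, 1.569]
force: [-0.7, 0.3, 0.6]
grip_width: 0.0851
finger_force: 0.0
```

```bash
python3 - <<'E'
from h import *
st();c=snap("wrist","w3")
p=pj(c,[[.5447,.2185,.055]])[0];print(p)
im=cv2.imread("pics/w3_raw.png");x0=int(p[0]-70);y0=max(int(p[1]-60),0);print(x0,y0)
cv2.imwrite("pics/w3c.png",cv2.resize(im[y0:y0+120,x0:x0+140],(700,600),interpolation=cv2.INTER_CUBIC))
E
```

```text
{'t': np.float64(8.8667), 'tool_pos': array([0.6109, 0.1186, 0.1952]), 'tool_rot': array([-2.7036, -0.    ,  1.5693]), 'force': array([-0.7202,  0.296 ,  0.5778]), 'grip_width': np.float64(0.0851), 'finger_force': np.float64(0.0)}
[254.40443615  55.92554661]
184 0
```

View pics/w3c.png

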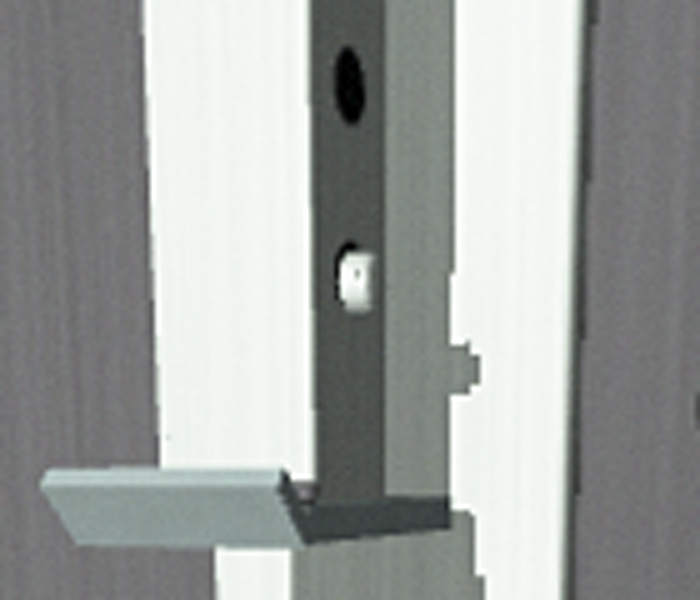

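The button stands fully out at (355,280) in the hole nearest the stop plate, so the stop is set. Next, the blank.

Request:
drive_tool(
  motion=[
    {"dr": [0,-0.139,0],"translation": [-0.02,-0.7,0.183],"jaw": 1},
    {"dr": [0,-0.139,0],"translation": [-0.02,-0.7,0.183],"jaw": 1},
    {"dr": [0,-0.139,0],"translation": [-0.02,-0.7,0.183],"jaw": 1},
    {"dr": [0,-0.139,0],"translation": [-0.02,-0.7,0.183],"jaw": 1},
    {"dr": [0,-0.139,0],"translation": [-0.02,-0.7,0.183],"jaw": 1},
    {"dr": [0,-0.139,0],"translation": [-0.02,-0.7,0.183],"jaw": 1},
    {"dr": [0,-0.139,0],"translation": [-0.02,-0.7,0.183],"jaw": 1},
  ],
)

```text
t: 9.5
tool_pos: [0.6031, -0.092, 0.2544]
tool_rot: [3.137, 0.001, 1.569]
force: [-0.1, 0.9, -0.2]
grip_width: 0.0854
finger_force: 0.0
```

Request:
drive_tool(
  motion=[
    {"dr": [0,0,0.06],"translation": [-0.01,-0.53,0],"jaw": 1},
    {"dr": [0,0,0.06],"translation": [-0.01,-0.53,0],"jaw": 1},
    {"dr": [0,0,0.06],"translation": [-0.01,-0.53,0],"jaw": 1},
    {"dr": [0,0,0.06],"translation": [-0.01,-0.53,0],"jaw": 1},
    {"dr": [0,0,0.06],"translation": [-0.01,-0.53,0],"jaw": 1},
    {"dr": [0,0,0.06],"translation": [-0.01,-0.53,0],"jaw": 1},
    {"dr": [0,0,0.06],"translation": [-0.01,-0.53,0],"jaw": 1},
  ],
)

```text
t: 10.08
tool_pos: [0.6014, -0.2478, 0.2518]
tool_rot: [3.141, -0.001, 1.761]
force: [0.3, -0.4, 0.1]
grip_width: 0.0854
finger_force: 0.0
```

```bash
python3 - <<'E'
from h import *
st();snap("wrist","w4")
E
```

```text
{'t': np.float64(10.0833), 'tool_pos': array([ 0.6014, -0.2478,  0.2518]), 'tool_rot': array([ 3.1413e+00, -6.0000e-04,  1.7608e+00]), 'force': array([ 0.294 , -0.4338,  0.1346]), 'grip_width': np.float64(0.0854), 'finger_force': np.float64(0.0)}
```

View pics/w4.png

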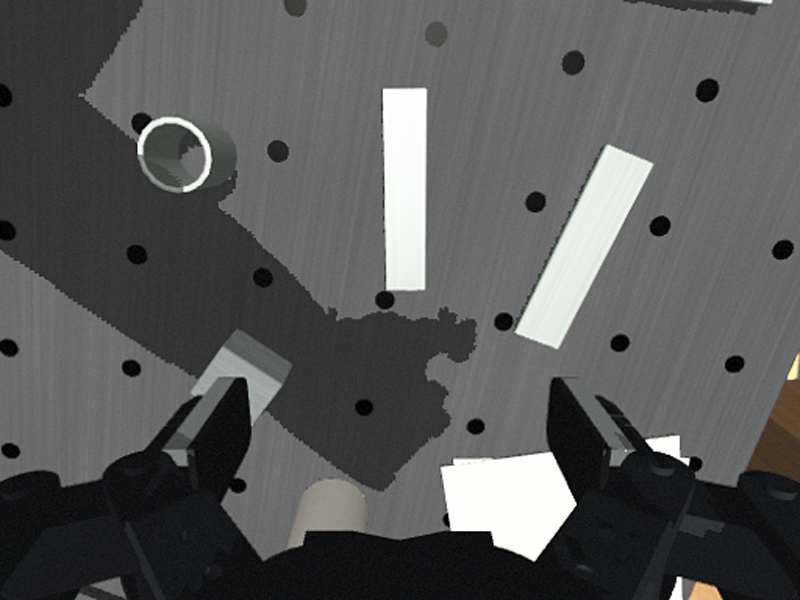

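The blank spans about (383–427, 88–290). I'll extract its outline.

```bash
python3 - <<'E'
from h import *
np.set_printoptions(precision=4,suppress=True)
c=load("w4");g=cv2.cvtColor(cv2.imread("pics/w4_raw.png"),6)
m=(g>170).astype(np.uint8);m[:,:230]=0;m[:,290:]=0;m[:45]=0;m[200:]=0
n,l,s,_=cv2.connectedComponentsWithStats(m);i=1+np.argmax(s[1:,4]);print(s[i])
cn=max(cv2.findContours((l==i).astype(np.uint8),0,1)[0],key=len)[:,0].astype(float)
W=bp(c,cn,.03)[:,:2].astype(np.float32);r=cv2.minAreaRect(W*1000);print(r)
print(pj(c,[[.53,.03,.04]]))
E
```

```text
[ 245   56   28  130 3426]
((599.60107421875, -212.27423095703125), (29.55554962158203, 141.63514709472656), 11.470978736877441)
[[ 233.6231 -175.7589]]
```

Request:
drive_tool(
  motion=[
    {"dr": [0,0,0.0033],"translation": [0,0.092,-0.64],"jaw": 0.9},
    {"dr": [0,0,0.0033],"translation": [0,0.092,-0.64],"jaw": 0.9},
    {"dr": [0,0,0.0033],"translation": [0,0.092,-0.64],"jaw": 0.9},
    {"dr": [0,0,0.0033],"translation": [0,0.092,-0.64],"jaw": 0.9},
    {"dr": [0,0,0.0033],"translation": [0,0.092,-0.64],"jaw": 0.9},
    {"dr": [0,0,0.0033],"translation": [0,0.092,-0.64],"jaw": 0.9},
    {"dr": [0,0,0.0033],"translation": [0,0.092,-0.64],"jaw": 0.9},
  ],
)

```text
t: 10.72
tool_pos: [0.6011, -0.2202, 0.0596]
tool_rot: [-3.14, -0.001, 1.772]
force: [0.5, 0.2, 1.8]
grip_width: 0.077
finger_force: 0.0
```

Request:
drive_tool(
  motion=[
    {"dr": [0,0,0],"translation": [0,0,-0.08],"jaw": 0.8},
    {"dr": [0,0,0],"translation": [0,0,-0.14],"jaw": 0.7},
    {"dr": [0,0,0],"translation": [0,0,-0.18],"jaw": 0.55},
    {"dr": [0,0,0],"translation": [0,0,-0.18],"jaw": 0.45},
    {"dr": [0,0,0],"translation": [0,0,-0.18],"jaw": 0.38},
    {"dr": [0,0,0],"translation": [0,0,-0.18],"jaw": 0.3},
    {"dr": [0,0,0],"translation": [0,0,-0.18],"jaw": 0.2},
    {"dr": [0,0,0],"translation": [0,0,-0.18],"jaw": 0.2},
  ],
  squeeze=50,
)

```text
t: 11.38
tool_pos: [0.6027, -0.2227, 0.0084]
tool_rot: [3.138, 0.002, 1.77]
force: [-0.7, 1.9, 8.2]
grip_width: 0.029
finger_force: 51.0
```

Request:
drive_tool(
  motion=[
    {"dr": [0,0,0],"translation": [0,0,0.05],"jaw": 0.2},
    {"dr": [0,0,0],"translation": [0,0,0.15],"jaw": 0.2},
    {"dr": [0,0,0],"translation": [0,0,0.28],"jaw": 0.2},
    {"dr": [0,0,0],"translation": [0,0,0.4],"jaw": 0.2},
    {"dr": [0,0,0],"translation": [0,0,0.45],"jaw": 0.2},
    {"dr": [0,0,0],"translation": [0,0,0.45],"jaw": 0.2},
  ],
  squeeze=60,
)

```text
t: 11.88
tool_pos: [0.6032, -0.2232, 0.1466]
tool_rot: [3.135, 0.006, 1.77]
force: [0.9, -0.6, -2.9]
grip_width: 0.0288
finger_force: 60.8
```

Request:
drive_tool(
  motion=[
    {"dr": [0,0,-0.062],"translation": [-0.12,0.55,0.11],"jaw": 0.2},
    {"dr": [0,0,-0.062],"translation": [-0.12,0.55,0.11],"jaw": 0.2},
    {"dr": [0,0,-0.062],"translation": [-0.12,0.55,0.11],"jaw": 0.2},
    {"dr": [0,0,-0.062],"translation": [-0.12,0.55,0.11],"jaw": 0.2},
    {"dr": [0,0,-0.062],"translation": [-0.12,0.55,0.11],"jaw": 0.2},
    {"dr": [0,0,-0.062],"translation": [-0.12,0.55,0.11],"jaw": 0.2},
    {"dr": [0,0,-0.062],"translation": [-0.12,0.55,0.11],"jaw": 0.2},
  ],
)

```text
t: 12.47
tool_pos: [0.5652, -0.0569, 0.1733]
tool_rot: [-3.141, 0.0, 1.576]
force: [0.1, -0.7, -3.5]
grip_width: 0.0289
finger_force: 60.7
```

Request:
drive_tool(
  motion=[
    {"dr": [0,0,0],"translation": [-0.12,0.2,0],"jaw": 0.2},
    {"dr": [0,0,0],"translation": [-0.12,0.35,0],"jaw": 0.2},
    {"dr": [0,0,0],"translation": [-0.12,0.45,0],"jaw": 0.2},
    {"dr": [0,0,0],"translation": [-0.12,0.5,0],"jaw": 0.2},
    {"dr": [0,0,0],"translation": [-0.12,0.5,0],"jaw": 0.2},
    {"dr": [0,0,0],"translation": [-0.12,0.5,0],"jaw": 0.2},
  ],
)

```text
t: 12.97
tool_pos: [0.5295, 0.093, 0.1729]
tool_rot: [-3.141, 0.0, 1.576]
force: [-0.3, 0.2, -2.6]
grip_width: 0.0288
finger_force: 60.8
```

```bash
python3 - <<'E'
from h import *
st();snap("wrist","w5")
E
```

```text
{'t': np.float64(12.9667), 'tool_pos': array([0.5295, 0.093 , 0.1729]), 'tool_rot': array([-3.1406e+00,  3.0000e-04,  1.5764e+00]), 'force': array([-0.2978,  0.176 , -2.5879]), 'grip_width': np.float64(0.0288), 'finger_force': np.float64(60.7568)}
```

View pics/w5.png

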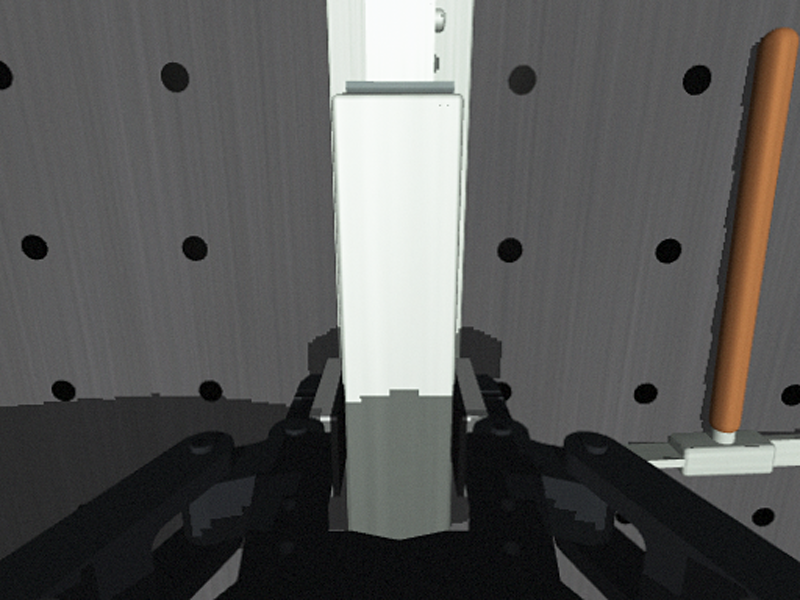

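```bash
python3 - <<'E'
from h import *
np.set_printoptions(precision=4,suppress=True)
c=load("w5");K,d,R,t=c
g=cv2.GaussianBlur(cv2.cvtColor(cv2.imread("pics/w5_raw.png"),6),(3,3),0).astype(float)
def pk(v,lo,s):
    a=s*np.gradient(v);k=int(np.argmax(a[1:-1]))+1;y0,y1,y2=a[k-1:k+2];return lo+k+.5*(y0-y2)/(y0-2*y1+y2)
for r in(66,90,120,150,180,205,220):
    L=pk(g[r,205:232],205,1);Q=pk(g[r,282:305],282,-1)
    p=cv2.undistortPoints(np.array([[[L,r]],[[Q,r]]],float),K,d)[:,0]
    dep=.03/(p[1,0]-p[0,0]);X=R.T@(np.array([*p.mean(0),1])*dep-t);print(r,round(L,1),round(Q,1),X)
print(g[54:70,256])
for z in(.192,.1945,.197):print(bp(c,[[256,95.5*.64-.4]],z))
E
```

```text
66 213.4 299.6 [0.5303 0.1726 0.1976]
90 211.3 298.7 [0.5298 0.1646 0.2015]
120 212.2 297.5 [0.5298 0.1545 0.2018]
150 213.4 296.5 [0.5299 0.1439 0.202 ]
180 214.4 295.4 [0.53   0.1327 0.2022]
205 215.3 294.5 [0.53   0.1229 0.2022]
220 218.0 290.2 [0.5298 0.1129 0.1929]
[154. 149. 134. 120. 108. 107. 142. 197. 229. 240. 245. 246. 246. 246.
 246. 246.]
[[0.5301 0.1747 0.192 ]]
[[0.5301 0.1745 0.1945]]
[[0.5301 0.1743 0.197 ]]
```

Request:
drive_tool(
  motion=[
    {"dr": [0,0,0],"translation": [0.002,-0.005,-0.06],"jaw": 0.2},
    {"dr": [0,0,0],"translation": [0.002,-0.005,-0.15],"jaw": 0.2},
    {"dr": [0,0,0],"translation": [0.002,-0.005,-0.22],"jaw": 0.2},
    {"dr": [0,0,0],"translation": [0.002,-0.005,-0.28],"jaw": 0.2},
    {"dr": [0,0,0],"translation": [0.002,-0.005,-0.32],"jaw": 0.2},
    {"dr": [0,0,0],"translation": [0.002,-0.005,-0.33],"jaw": 0.2},
    {"dr": [0,0,0],"translation": [0.002,-0.005,-0.33],"jaw": 0.2},
  ],
)

```text
t: 13.6
tool_pos: [0.5298, 0.0896, 0.0736]
tool_rot: [-3.139, 0.0, 1.573]
force: [0.4, -0.1, -3.0]
grip_width: 0.029
finger_force: 60.8
```

Request:
drive_tool(
  motion=[
    {"dr": [0,0,0],"translation": [0,0.005,-0.015],"jaw": 0.2},
    {"dr": [0,0,0],"translation": [0,0.005,-0.03],"jaw": 0.2},
    {"dr": [0,0,0],"translation": [0,0.005,-0.045],"jaw": 0.2},
    {"dr": [0,0,0],"translation": [0,0.005,-0.055],"jaw": 0.2},
    {"dr": [0,0,0],"translation": [0,0.005,-0.055],"jaw": 0.2},
  ],
)

```text
t: 14.02
tool_pos: [0.5297, 0.0927, 0.0577]
tool_rot: [-3.141, 0.0, 1.575]
force: [0.1, -0.8, -4.0]
grip_width: 0.0285
finger_force: 60.8
```

Request:
drive_tool(
  motion=[
    {"dr": [0,0,0],"translation": [0,-0.003,-0.005],"jaw": 0.2},
    {"dr": [0,0,0],"translation": [0,-0.003,-0.01],"jaw": 0.2},
    {"dr": [0,0,0],"translation": [0,-0.003,-0.015],"jaw": 0.2},
    {"dr": [0,0,0],"translation": [0,-0.003,-0.018],"jaw": 0.2},
    {"dr": [0,0,0],"translation": [0,-0.003,-0.018],"jaw": 0.2},
  ],
)

```text
t: 14.43
tool_pos: [0.5298, 0.0918, 0.0526]
tool_rot: [-3.141, 0.0, 1.575]
force: [0.3, 0.4, -1.5]
grip_width: 0.0289
finger_force: 60.8
```

Request:
drive_tool(
  motion=[
    {"dr": [0,0,0],"translation": [0,0,-0.004],"jaw": 0.2},
    {"dr": [0,0,0],"translation": [0,0,-0.007],"jaw": 0.2},
    {"dr": [0,0,0],"translation": [0,0,-0.007],"jaw": 0.2},
  ],
)

```text
t: 14.68
tool_pos: [0.5299, 0.0918, 0.0505]
tool_rot: [-3.141, 0.0, 1.575]
force: [-0.4, -0.1, -2.0]
grip_width: 0.0287
finger_force: 60.8
```

Request:
drive_tool(
  motion=[
    {"dr": [0,0,0],"translation": [0,0,-0.003],"jaw": 0.2},
    {"dr": [0,0,0],"translation": [0,0,-0.005],"jaw": 0.2},
    {"dr": [0,0,0],"translation": [0,0,-0.005],"jaw": 0.2},
  ],
)

```text
t: 14.93
tool_pos: [0.5299, 0.0918, 0.0491]
tool_rot: [-3.141, -0.0, 1.575]
force: [-0.4, -0.3, -3.2]
grip_width: 0.0285
finger_force: 60.8
```

Request:
drive_tool(
  motion=[
    {"dr": [0,0,0],"translation": [0,0,-0.002],"jaw": 0.2},
    {"dr": [0,0,0],"translation": [0,0,-0.003],"jaw": 0.2},
    {"dr": [0,0,0],"translation": [0,0,-0.003],"jaw": 0.2},
  ],
)

```text
t: 15.18
tool_pos: [0.53, 0.0918, 0.0484]
tool_rot: [3.141, 0.0, 1.575]
force: [-1.2, 0.2, -0.5]
grip_width: 0.0287
finger_force: 61.1
```

Request:
drive_tool(
  motion=[
    {"dr": [0,0,0],"translation": [0,0,-0.002],"jaw": 0.2},
    {"dr": [0,0,0],"translation": [0,0,-0.002],"jaw": 0.2},
    {"dr": [0,0,0],"translation": [0,0,-0.002],"jaw": 0.2},
  ],
)

```text
t: 15.43
tool_pos: [0.53, 0.0918, 0.0484]
tool_rot: [3.141, 0.0, 1.575]
force: [-3.6, 0.0, 6.5]
grip_width: 0.0288
finger_force: 62.0
```

Seated. I'll ease the load and slide toward the end stop.

Request:
drive_tool(
  motion=[
    {"dr": [0,0,0],"translation": [0,-0.002,0.001],"jaw": 0.2},
    {"dr": [0,0,0],"translation": [0,-0.004,0.001],"jaw": 0.2},
    {"dr": [0,0,0],"translation": [0,-0.006,0.001],"jaw": 0.2},
    {"dr": [0,0,0],"translation": [0,-0.006,0.001],"jaw": 0.2},
  ],
)

```text
t: 15.77
tool_pos: [0.5303, 0.0903, 0.0484]
tool_rot: [3.141, -0.001, 1.575]
force: [-0.6, 4.1, 6.1]
grip_width: 0.0284
finger_force: 61.7
```

Request:
drive_tool(
  motion=[
    {"dr": [0,0,0],"translation": [0,-0.002,0],"jaw": 0.2},
    {"dr": [0,0,0],"translation": [0,-0.003,0],"jaw": 0.2},
    {"dr": [0,0,0],"translation": [0,-0.003,0],"jaw": 0.2},
  ],
)

```text
t: 16.02
tool_pos: [0.5304, 0.0895, 0.0484]
tool_rot: [3.14, -0.001, 1.575]
force: [-0.1, 4.1, 5.0]
grip_width: 0.0288
finger_force: 61.8
```

Request:
drive_tool(
  motion=[
    {"dr": [0,0,0],"translation": [0,-0.002,0.001],"jaw": 0.2},
    {"dr": [0,0,0],"translation": [0,-0.004,0.001],"jaw": 0.2},
    {"dr": [0,0,0],"translation": [0,-0.004,0.001],"jaw": 0.2},
  ],
)

```text
t: 16.27
tool_pos: [0.5302, 0.0879, 0.0484]
tool_rot: [3.141, -0.0, 1.575]
force: [0.7, 3.4, 3.9]
grip_width: 0.0285
finger_force: 61.5
```

Request:
drive_tool(
  motion=[
    {"dr": [0,0,0],"translation": [0,-0.002,0],"jaw": 0.2},
    {"dr": [0,0,0],"translation": [0,-0.002,0],"jaw": 0.2},
  ],
)

```text
t: 16.43
tool_pos: [0.5301, 0.0873, 0.0484]
tool_rot: [3.141, -0.0, 1.575]
force: [0.5, 3.0, 2.7]
grip_width: 0.0287
finger_force: 61.6
```

Request:
drive_tool(
  motion=[
    {"dr": [0,0,0],"translation": [0,-0.002,0],"jaw": 0.2},
    {"dr": [0,0,0],"translation": [0,-0.002,0],"jaw": 0.2},
  ],
)

```text
t: 16.6
tool_pos: [0.5301, 0.0872, 0.0484]
tool_rot: [3.141, -0.001, 1.575]
force: [1.3, 6.2, 3.2]
grip_width: 0.0289
finger_force: 61.6
```

Request:
drive_tool(
  motion=[
    {"dr": [0,0,0],"translation": [0,-0.002,0],"jaw": 0.2},
    {"dr": [0,0,0],"translation": [0,-0.002,0],"jaw": 0.2},
  ],
)

```text
t: 16.77
tool_pos: [0.5301, 0.0872, 0.0484]
tool_rot: [3.141, -0.002, 1.576]
force: [0.4, 9.9, 4.2]
grip_width: 0.0287
finger_force: 61.6
```

Butted against the end stop: the position has stalled at a rising 10 N. Now I'll ease off and let go.

Request:
drive_tool(
  motion=[
    {"dr": [0,0,0],"translation": [0,0.002,0],"jaw": 0.2},
    {"dr": [0,0,0],"translation": [0,0.002,0],"jaw": 0.2},
    {"dr": [0,0,0],"translation": [0,0.002,0],"jaw": 0.3},
    {"dr": [0,0,0],"translation": [0,0.002,0],"jaw": 0.36},
    {"dr": [0,0,0],"translation": [0,0.002,0],"jaw": 0.4},
    {"dr": [0,0,0],"translation": [0,0.002,0],"jaw": 0.55},
    {"dr": [0,0,0],"translation": [0,0.002,0],"jaw": 0.7},
    {"dr": [0,0,0],"translation": [0,0.002,0],"jaw": 0.7},
  ],
  squeeze=20,
)

```text
t: 17.43
tool_pos: [0.5298, 0.0864, 0.0481]
tool_rot: [-3.141, 0.0, 1.575]
force: [-0.6, 0.5, -0.4]
grip_width: 0.0601
finger_force: 0.0
```

Request:
drive_tool(
  motion=[
    {"dr": [0,0,0],"translation": [0,0,0.05],"jaw": 0.8},
    {"dr": [0,0,0],"translation": [0,0,0.15],"jaw": 0.8},
    {"dr": [0,0,0],"translation": [0,0,0.28],"jaw": 1},
    {"dr": [0,0,0],"translation": [0,0,0.4],"jaw": 1},
    {"dr": [0,0,0],"translation": [0,0.05,0.53],"jaw": 1},
    {"dr": [0,0,0],"translation": [0,0.15,0.65],"jaw": 1},
    {"dr": [0,0,0],"translation": [0,0.2,0.7],"jaw": 1},
    {"dr": [0,0,0],"translation": [0,0.2,0.7],"jaw": 1},
  ],
)

```text
t: 18.1
tool_pos: [0.5311, 0.1492, 0.2628]
tool_rot: [3.135, -0.001, 1.577]
force: [-0.5, -0.3, -0.8]
grip_width: 0.0852
finger_force: 0.0
```

Request:
drive_tool(
  motion=[
    {"dr": [0,0,0],"translation": [0.18,-0.44,-0.1],"jaw": 1},
    {"dr": [0,0,0],"translation": [0.18,-0.44,-0.1],"jaw": 1},
    {"dr": [0,0.1,0],"translation": [0.18,-0.44,-0.1],"jaw": 1},
    {"dr": [0,0.1,0],"translation": [0.18,-0.44,-0.1],"jaw": 1},
    {"dr": [0,0.1,0],"translation": [0.18,-0.44,-0.1],"jaw": 1},
    {"dr": [0,0.1,0],"translation": [0.18,-0.44,-0.1],"jaw": 1},
    {"dr": [0,0.1,0],"translation": [0.18,-0.44,-0.1],"jaw": 1},
  ],
)

```text
t: 18.68
tool_pos: [0.5845, 0.0141, 0.2259]
tool_rot: [-2.826, -0.002, 1.574]
force: [0.6, 0.1, 0.0]
grip_width: 0.085
finger_force: 0.0
```

```bash
python3 - <<'E'
from h import *
st();c=snap("wrist","w6")
im=cv2.imread("pics/w6_raw.png");p=pj(c,[[.53,.027,.06],[.53,.18,.06]]);print(p)
u=int(p[:,0].mean());v0=max(0,int(p[:,1].min()-35));print(u-70,v0)
cv2.imwrite("pics/w6c.png",cv2.resize(im[v0:v0+200,u-90:u+90],(540,600),interpolation=cv2.INTER_CUBIC))
E
```

```text
{'t': np.float64(18.6833), 'tool_pos': array([0.5845, 0.0141, 0.2259]), 'tool_rot': array([-2.8256e+00, -1.7000e-03,  1.5739e+00]), 'force': array([0.5904, 0.1426, 0.0146]), 'grip_width': np.float64(0.085), 'finger_force': np.float64(0.0)}
[[254.6206224  151.76772625]
 [255.23860265 -24.98147618]]
184 0
```

View pics/w6c.png

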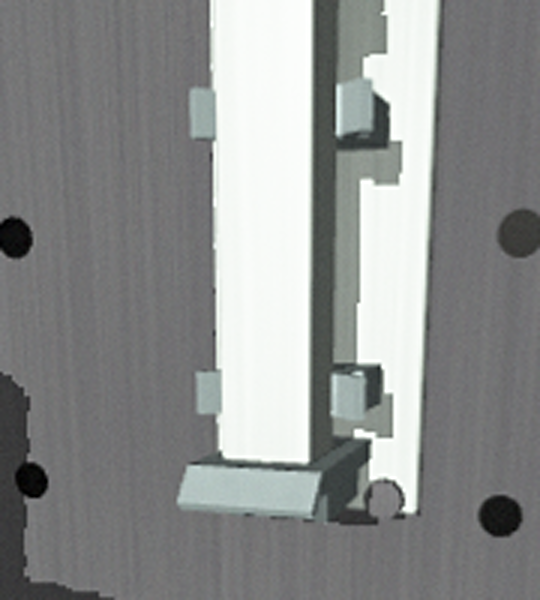

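The blank lies between both pairs of cheeks, with its end at the end-stop lip (row 462 of the crop). I'll do a quick numeric check, then hand in.

```bash
python3 - <<'E'
from h import *
c=load("w6");u0=int(254.93)-90
a=lambda x,y:[u0+x/3-.33,y/3-.33]
print(bp(c,[a(265,462)],.07), bp(c,[a(215,300),a(310,300),a(213,50),a(313,50),a(220,440),a(309,440)],.07))
E
```

```text
[[0.53060377 0.0268969  0.07      ]] [[0.51400555 0.07724907 0.07      ]
 [0.54497565 0.07760416 0.07      ]
 [0.51446818 0.14739483 0.07      ]
 [0.54479851 0.14564122 0.07      ]
 [0.51509538 0.03320001 0.07      ]
 [0.54529849 0.03486114 0.07      ]]
```

```bash
python3 -c "
from plant import robot
print(robot.hand_in())"
```

```text
the job is handed in; nothing more can be done
None
```

I set the stop back one hole with the button fully out, laid the blank on both rests against the end stop, let go of it and handed the job in at about 19 s; no verdict came back.

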